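Unlock the spring stop and hold its rod drawn to the red band

TASK

Lift the brass lock pin out of the top of the wooden stop block and put it in the blue tray (standing or lying). Then take the black knob and draw the steel rod straight out of its bore, against its spring, until the red band is fully out of the brass plate while the black band behind it is still hidden, and finish while holding the rod there, in the grip. Leave the nail tin and the large wooden spool by the tray where they are.

Things in the scene. Friction and masses are not known exactly. Their poses are not given: they have to be found in the camera images.
- stop_block: Fixed wooden block on a steel base plate. Origin on the bench below the bore; -x is the way the rod is drawn (roughly to the robot), z up. Base 134 x 96 x 8 mm, wood 134 x 64 mm, both x = -50 to +84 mm; top at z = 64 mm. Pin hole in the top at x = +10 mm, y = 0. The bore along x at y = 0, z = 40 mm leaves the rod 0.8 mm of play all round.
- bore_mouth (a point): Centre of the bore's mouth, on the front face of the brass plate (52 mm wide, 44 mm high), at x = -56 mm, y = 0, z = 40 mm in the block's frame; same axes. Drawn 30 mm, the rod's red band (8 mm wide) is fully out of this face; at 38 mm the black band begins to show; 34 mm is midway. The rod stops at 45 mm.
- pin_grip (a point): Centre of the grip (upright cylinder 18 mm across, 26 mm long) of the loose brass lock pin; z = its axis, up at the start. A 23 mm flange 4 mm thick below it rests on the block's top, then a foot 12 mm across, 19 mm long, stands loosely in the hole; its end is 36 mm below this point. 60 g; raise it 20 mm or more to free it. While it is in, the rod moves only 2 mm.
- knob_centre (a point): Centre of the black knob on the loose steel rod; x runs along the rod into the block (the rod may roll). Knob: cylinder 26 mm across lying along x, 30 mm long, centre 39 mm above the bench; 30 mm of bare rod (20 mm across) between it and the brass plate at the start. Home: x = -101 mm in the block's frame. A spring pulls it home, 2 N at first, 6 N at 34 mm. 0.2 kg.
- pin_tray_in (a point): Centre of the inner floor of the fixed blue tray, open above: 130 x 110 mm outside (x, y), walls 4 mm thick, their rim 26 mm above the bench; the floor (this point) 10 mm above the bench. z up.
- nail_tin: Bystander: grey metal tin of nails, 66 mm in diameter, 75 mm high; origin at the centre of its underside.
- spool: Bystander: turned pale wooden spool near the blue tray, standing upright, 42 mm in diameter, 70 mm high; origin at the centre of its underside.

How it is judged:
By the outcome, as a careful person would: the job done as asked, in the order asked, and still so for the second after the job is handed in, while the arm keeps its last pose, push and grip.
It also fails if it takes over 51 s, if anything falls off the work surface, if the arm or the gripper's body presses on something with over 40 N, if the wrist force passes 120 N, or if a joint passes its speed limit or range.

ROBOT

A 7-joint arm with a two-finger parallel gripper is mounted at the origin on a cart in front of the work surface, level with it; the furniture and walls round the work are solid. World frame = base frame: x ahead of the robot, y to its left, z up, the work surface at z = 0. Lengths are in m, angles in rad, forces in N, time in s.
With the tool pointing down it reaches from about 0.4 to 0.75 m from the base axis. Payload 19.5 kg.
Tool frame: the origin (TCP) lies between the finger pads; the fingertips stand ctrl.nose_length ahead of it and the grasp point (between the pads) lies 11 mm behind it (ctrl.nose_length is the distance from the TCP to the fingertips, in m); z points along the fingers, x is the direction in which the jaws open and shut, and the axes are right-handed (so a half turn about z gives the same grasp; the last joint's range is limited). The gripper opens to 85 mm and grips with 20 to 120 N. Pads are 22 mm wide; open, the fingers measure 114 mm over their backs; the gripper's body (76 mm by 85 mm) begins 54 mm behind the grasp point. The pads swing forward as they close: fully open they stand 13 mm farther back than shut.
Start: joints at [1.185, 0.707, -0.028, 1.485, 0.022, 0.951, -0.075], TCP at [0.194, -0.541, 0.239] pointing down, gripper open.
Joint ranges: [-2.71, 2.71], [-0.32, 2.16], [-1.57, 1.52], [0, 2.45], [-1.46, 4.6], [0, 2.02], [-2.83, 2.83]. Speed limits (rad/s): [1.89, 1.89, 2.57, 2.57, 3.01, 3.01, 3.01].

INTERFACE

Orientations are given as a unit quaternion [w, x, y, z].
In Python, from cell import ctrl gives the robot as it stands.
- The arm moves only by the tool play_rows, never from a script. Its argument "motion" is a list of rows, each a list of 7 numbers: the shift along the tool's x, y, z in units of 50 mm (1.0 is 50 mm), then the turn, a rotation vector about the tool's x, y, z in units of 10 degrees (1.0 is 10 degrees), then the opening in per cent of the stroke, from 0 (shut) to 100 (fully open). In form: [[dx, dy, dz, wx, wy, wz, claw], ...]. A call has 1 to 5 rows; each row shifts and turns the commanded pose from where the row before left it, along the tool's axes as they then stand; what a row does not reach is not made up. A row lasts 1/8 s, in which the tool goes at most 62.5 mm and 10.7 degrees, less where a joint would pass 70% of its speed; a pose out of reach is approached as far as the arm can. A call is refused whole if a number of a shift passes 1 or a number of a turn 1, either way. A call with a gripper value outside its range is refused whole. The fingers move at their own pace and stop on an object; "force" is the grip in N (left out, the last holds). Time passes only in rows, so rows that do not move let the fingers close. It gives the time, the measured TCP pose, the force and the opening at its end, in the units of the state.
- ctrl.read_state(): the state, without advancing time (a new reading comes with each control period).
- ctrl.camera(name): name is "scene" or "top" or "wrist"; returns a dict with "pixels" (384x512x3 uint8, blue, green, red), "range_z" (384x512 float32, m along the optical axis (not along the pixel's ray), 0 where there is no reading), "K" (3x3 intrinsics, pixels), "cam_to_world" (4x4, takes a point from camera to world coordinates); the wrist camera has in their place "tool_from_camera" (4x4, takes a point from camera to tool coordinates, whose origin is the TCP and whose axes are the tool frame's). Camera axes: x right, y down, z forward; pixel columns grow to the right and rows downward; lengths in m; the calibration is good to about 2 mm. A picture is of the moment at which its call begins: read the wrist's pose just before it.
- ctrl.job_done(): hands the job in, once; it reports no verdict.
Trained networks look in the newest picture that a camera, given by its name, has taken for a name from the list of things; names that differ only in an ending like _2 or _b are one class to them, and where a whole thing is asked for, a point or a joint stands for the part that bears it (a point fixed in the world has none). Each returns a list of dicts, best first, with "confidence" (0 to 1); they miss things now and then, are a little off and sometimes report something else, mostly with a low value. They report only what shows in the picture. A call takes as long as a camera call.
- ctrl.find_in(camera, thing): "point" ([row, column] in pixels, amid what is visible of it).
- ctrl.tip_of(camera, thing): "point" ([row, column] in pixels: a listed point, or the origin of a listed thing).
The state is a dict: "clock": time; "qpos": joint angles; "joint_vel": joint speeds; "tau": joint torques, N m; "eef_pos": TCP position; "ee_rot": TCP orientation; "contact_force": force on the tool from outside, world axes, zero at the start; "ft_torque": the same for the moment, N m; "gripper_width": opening from 0.0 (shut) to 1.0 (fully open).
Only numpy, scipy, OpenCV 4.12 (cv2) and the standard library are available. Lean on these libraries where they do the work, as an engineer would, in place of code of your own. Each camera call takes 0.05 s, during which the arm holds its last target. There are 200 camera calls.

## Working session

There is one attempt and no reset: what is moved stays moved. The work goes in short steps, Python scripts to look and compute and a tool call to move; the robot and the scene stay as the last step left them, time stands still between calls to the robot, and variables do not carry over. Pictures are saved under pics/ and viewed, about 8 in all and at most 12, crops included, and the job is handed in when it is done.

Besides the shell and the picture viewer there is one more tool, called after "Request:" in YAML: its name, and indented under it one key for each argument. play_rows: Moves the arm, as the interface text tells. Its arguments: {"type":"object","properties":{"motion":{"type":"array","items":{"type":"array","items":{"type":"number"}}},"force":{"type":"number"}},"required":["motion"]}

```bash
ls; mkdir -p pics
cat > h.py <<'E'
import numpy as np, cv2
from cell import ctrl
from scipy.spatial.transform import Rotation as R
def tool():
    s=ctrl.read_state(); q=s["ee_rot"]; T=np.eye(4)
    T[:3,:3]=R.from_quat([q[1],q[2],q[3],q[0]]).as_matrix(); T[:3,3]=s["eef_pos"]; return T
def cam(n):
    T=tool(); c=ctrl.camera(n)
    c["T"]=c["cam_to_world"] if "cam_to_world" in c else T@c["tool_from_camera"]; return c
def px(c,p,z=None):
    "pixel row,col -> world by depth, or on plane world z"
    r,k=p; i,j=int(round(r)),int(round(k))
    ray=np.linalg.inv(c["K"])@[k,r,1]
    if z is None:
        w=c["range_z"][max(i-1,0):i+2,max(j-1,0):j+2]; w=w[w>0]
        if not len(w): return np.full(3,np.nan)
        d=np.median(w)
    else:
        d=(z-c["T"][2,3])/(c["T"][:3,:3]@ray)[2]
    return (c["T"]@np.r_[ray*d,1])[:3]
def proj(c,P):
    p=np.linalg.inv(c["T"])@np.r_[P,1]; u=c["K"]@p[:3]; return u[1]/u[2],u[0]/u[2]
E
python3 - <<'E'
from h import *
np.set_printoptions(precision=4,suppress=True)
s=ctrl.read_state(); print(s["clock"],s["eef_pos"],s["ee_rot"],s["contact_force"],s["gripper_width"],ctrl.nose_length)
Z=dict(stop_block=0,bore_mouth=.04,pin_grip=.081,knob_centre=.039,pin_tray_in=.01,nail_tin=0,spool=0)
for n in("scene","top"):
    c=cam(n); cv2.imwrite(f"pics/{n}0.png",c["pixels"])
    print(n,c["T"][:3,3])
    for t in Z:
        for f in("tip_of",):
            for d in getattr(ctrl,f)(n,t)[:2]: print(t,f,np.round(d["point"],1),round(d["confidence"],2),px(c,d["point"],Z[t]),px(c,d["point"]))
E
```

```text
pics
0.0 [ 0.1938 -0.5411  0.2388] [-0.0003  0.8177 -0.5757 -0.0005] [ 1.0824 -0.3443 -0.5999] 1.0009293697432946 0.008
scene [0.0383 0.5459 0.6919]
stop_block tip_of [242.  205.5] 0.66 [ 0.6033 -0.0472  0.    ] [ 0.5649 -0.007   0.047 ]
bore_mouth tip_of [239.3 222.9] 0.61 [ 0.5431 -0.0476  0.04  ] [ 0.5365 -0.0398  0.0485]
pin_grip tip_of [214.2 203.4] 0.65 [ 0.6142 -0.0562  0.081 ] [ 0.6018 -0.0432  0.0942]
knob_centre tip_of [248.3 236.3] 0.53 [ 0.4962 -0.0423  0.039 ] [ 0.4885 -0.0325  0.05  ]
knob_centre tip_of [230.1 137. ] 0.3 [0.7417 0.0591 0.039 ] [0.7713 0.0387 0.0116]
pin_tray_in tip_of [199.3 330.3] 0.79 [ 0.4286 -0.4219  0.01  ] [ 0.4288 -0.4222  0.0098]
nail_tin tip_of [229.4 134.3] 0.69 [0.7919 0.0326 0.    ] [0.776  0.0433 0.0145]
spool tip_of [176.7 284.6] 0.6 [ 0.6188 -0.463   0.    ] [ 0.6068 -0.4421  0.0143]
top [ 0.4132 -0.2236  1.2507]
stop_block tip_of [196.1 185.3] 0.73 [ 0.5987 -0.0327  0.    ] [ 0.5893 -0.0424  0.0636]
stop_block tip_of [186.3 180.6] 0.27 [ 0.6293 -0.0183 -0.    ] [ 0.6183 -0.0287  0.0635]
bore_mouth tip_of [189.3 184.4] 0.6 [ 0.6131 -0.0361  0.04  ] [ 0.6045 -0.0441  0.0919]
pin_grip tip_of [191.7 183.3] 0.51 [ 0.5995 -0.0393  0.081 ] [ 0.5976 -0.0411  0.0927]
knob_centre tip_of [228.8 183.1] 0.55 [ 0.4969 -0.0323  0.039 ] [ 0.496  -0.0343  0.0514]
pin_tray_in tip_of [251.5 311.6] 0.83 [ 0.423  -0.4073  0.01  ] [ 0.423  -0.4074  0.0092]
pin_tray_in tip_of [233.7 185.4] 0.4 [ 0.4842 -0.0346  0.01  ] [ 0.4818 -0.0408  0.0508]
spool tip_of [193.1 326.5] 0.73 [ 0.5977 -0.4625 -0.    ] [ 0.5879 -0.4499  0.0661]
```

View pics/scene0.png

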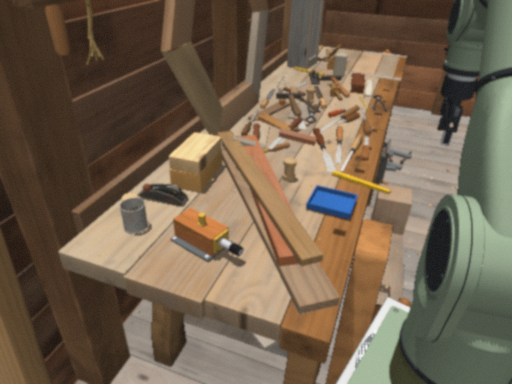

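View pics/top0.png

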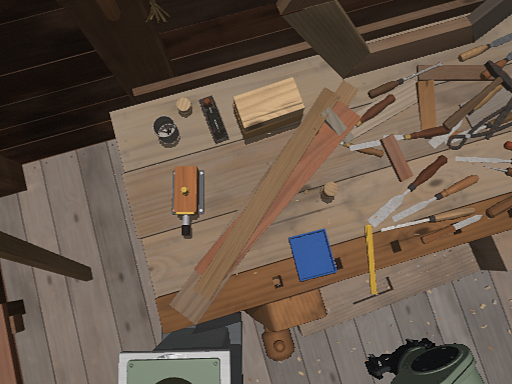

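Both views agree. The block with pin is at about (190,184) in the top view, with the knob toward the robot at (228,186). The tray is at (255,312), the spool at (190,329), the tin at (130,166), and planks lie between block and tray. Next I'll measure the block's yaw and the heights along the path.

```bash
cat > m.py <<'E'
from h import *
np.set_printoptions(precision=4,suppress=True)
def cloud(c):
    d=c["range_z"]; v,u=np.mgrid[:384,:512]
    P=np.stack([u*d,v*d,d],-1)@np.linalg.inv(c["K"]).T if 0 else np.einsum('ij,hwj->hwi',np.linalg.inv(c["K"]),np.stack([u*d,v*d,d],-1))
    W=P@c["T"][:3,:3].T+c["T"][:3,3]; W[d<=0]=np.nan; return W
E
python3 - <<'E'
from m import *
c=cam("top"); W=cloud(c)
def reg(x0,x1,y0,y1,z0,z1):
    m=(W[...,0]>x0)&(W[...,0]<x1)&(W[...,1]>y0)&(W[...,1]<y1)&(W[...,2]>z0)&(W[...,2]<z1); return W[m]
def rect(P,n):
    r=cv2.minAreaRect((P[:,:2]*1000).astype(np.float32)); print(n,len(P),r,"z",np.median(P[:,2]),"mean",P.mean(0))
rect(reg(.5,.75,-.12,.03,.058,.069),"wood")
rect(reg(.5,.75,-.12,.03,.08,.12),"pin")
rect(reg(.44,.53,-.12,.03,.045,.07),"knob/rod")
rect(reg(.44,.56,-.12,.03,.03,.07),"all")
rect(reg(.33,.52,-.5,-.3,.02,.032),"trayrim")
rect(reg(.5,.7,-.52,-.4,.055,.08),"spool")
# height map
for x in np.arange(.3,.8,.04): print(round(x,2),[int(1000*np.nanmax(np.r_[reg(x,x+.04,y,y+.04,-.05,.5)[:,2],-.05])) for y in np.arange(-.56,.12,.04)])
E
```

```text
wood 997 ((608.4046630859375, -39.813350677490234), (64.26101684570312, 141.3665771484375), 88.6738052368164) z 0.06371043366550477 mean [ 0.6089 -0.04    0.0637]
pin 35 ((604.1753540039062, -40.345333099365234), (16.58997344970703, 15.913064002990723), 76.03292083740234) z 0.09300528604355707 mean [ 0.6037 -0.0408  0.0927]
knob/rod 112 ((475.31536865234375, -63.15047073364258), (121.98319244384766, 41.32976150512695), 41.35165786743164) z 0.048755047807171104 mean [ 0.4993 -0.0406  0.0493]
all 356 ((498.35186767578125, -57.9055290222168), (149.59422302246094, 69.72429656982422), 22.28351402282715) z 0.05318364237359807 mean [ 0.5275 -0.0406  0.0547]
trayrim 248 ((415.353515625, -405.690673828125), (129.8206787109375, 110.7689437866211), 12.941302299499512) z 0.025176301628040076 mean [ 0.4149 -0.4066  0.0252]
spool 357 ((640.7664184570312, -436.7859802246094), (128.63641357421875, 69.48580169677734), 12.913761138916016) z 0.060601175624747095 mean [ 0.6395 -0.4396  0.0631]
0.3 [-50, 1, 6, 6, 4, 5, 5, 7, 6, 5, 86, 85, 84, 33, 6, 4, -50]
0.34 [5, 5, 29, 28, 29, 28, 4, 6, 14, 79, 85, 85, 79, 31, 6, 5, -50]
0.38 [6, 7, 30, 15, 21, 28, 7, 7, 60, 85, 85, 83, 59, 5, 5, 5, 3]
0.42 [5, 6, 27, 17, 15, 30, 7, 59, 84, 85, 84, 64, 6, 6, 5, 6, 4]
0.46 [7, 6, 30, 30, 28, 29, 6, 82, 85, 85, 79, 6, 54, 53, 5, 5, 5]
0.5 [6, 7, 8, 5, 6, 6, 63, 85, 84, 83, 30, 6, 66, 57, 6, 5, 6]
0.54 [5, 5, 6, 7, 6, 61, 87, 85, 85, 31, 5, 11, 69, 69, 11, 6, 6]
0.58 [6, 68, 74, 18, 60, 79, 85, 85, 80, 5, 5, 13, 98, 96, 10, 7, 7]
0.62 [6, 5, 64, 60, 65, 84, 85, 83, 6, 6, 5, 12, 70, 69, 12, 5, 7]
0.66 [6, 6, 60, 62, 84, 84, 86, 29, 4, 4, 6, 12, 67, 67, 10, 6, 5]
0.7 [49, 61, 62, 84, 86, 85, 81, 6, 5, 7, 5, 4, 5, 5, 5, 7, 5]
0.74 [61, 66, 66, 89, 85, 86, 5, 31, 111, 8, 34, 28, 6, 75, 77, 77, 7]
0.78 [63, 79, 84, 88, 84, 112, 116, 114, 115, 63, 59, 49, 8, 79, 58, 77, 6]
```

Request:
play_rows:
  motion:
    - [-0.44,-0.74,0,0,0,0,60]
    - [-0.44,-0.74,0,0,0,0,60]
    - [-0.44,-0.74,0,0,0,0,60]
    - [-0.44,-0.74,0,0,0,0,60]
    - [-0.44,-0.74,0,0,0,0,60]
  force: 40

```text
clock: 1.48
eef_pos: [0.3317, -0.3743, 0.2394]
ee_rot: [-0.0, 0.818, -0.576, 0.0]
contact_force: [0.4, -0.6, -0.3]
gripper_width: 0.603
```

Request:
play_rows:
  motion:
    - [-0.44,-0.74,0,0,0,0,60]
    - [-0.44,-0.74,0,0,0,0,60]
    - [-0.44,-0.74,0,0,0,0,60]
    - [-0.44,-0.74,0,0,0,0,60]
    - [-0.44,-0.74,0,0,0,0,60]

```text
clock: 2.1
eef_pos: [0.4689, -0.2083, 0.2394]
ee_rot: [-0.0, 0.818, -0.576, 0.0]
contact_force: [0.3, 0.4, 1.4]
gripper_width: 0.603
```

Request:
play_rows:
  motion:
    - [0,0,0,0,0,0.5,60]
    - [0,0,0,0,0,0.5,60]
    - [0,0,0,0,0,0.5,60]
    - [0,0,0,0,0,0.6,60]
    - [0,0,0,0,0,0,60]

```text
clock: 2.72
eef_pos: [0.4681, -0.2094, 0.2393]
ee_rot: [-0.0, -0.699, 0.715, -0.0]
contact_force: [-0.0, -0.1, -0.4]
gripper_width: 0.598
```

Request:
play_rows:
  motion:
    - [-0.86,-0.56,0,0,0,0,60]
    - [-0.86,-0.56,0,0,0,0,60]
    - [-0.86,-0.56,0,0,0,0,60]
    - [-0.86,-0.56,0,0,0,0,60]
    - [0,0,0,0,0,0,60]

```text
clock: 3.35
eef_pos: [0.585, -0.0364, 0.2386]
ee_rot: [0.0, -0.702, 0.712, 0.001]
contact_force: [-0.8, -0.3, 0.1]
gripper_width: 0.601
```

Run:
```python
from m import *
c=cam("wrist"); W=cloud(c); cv2.imwrite("pics/w1.png",c["pixels"])
T=tool(); print(T[:3,3],"cam in tool",c["tool_from_camera"])
for t,z in dict(stop_block=0,bore_mouth=.04,pin_grip=.081,knob_centre=.039).items():
    for d in ctrl.tip_of("wrist",t)[:2]: print(t,np.round(d["point"],1),round(d["confidence"],2),px(c,d["point"],z),px(c,d["point"]))
def rect(n,x0,x1,y0,y1,z0,z1):
    m=(W[...,0]>x0)&(W[...,0]<x1)&(W[...,1]>y0)&(W[...,1]<y1)&(W[...,2]>z0)&(W[...,2]<z1); P=W[m]
    if len(P)>5: print(n,len(P),cv2.minAreaRect((P[:,:2]*1000).astype(np.float32)),"z",np.percentile(P[:,2],[5,50,95]),P.mean(0))
rect("wood",.5,.75,-.12,.03,.060,.067)
rect("pin",.5,.75,-.12,.03,.09,.1)
rect("flange",.5,.75,-.12,.03,.0665,.072)
rect("rod",.518,.534,-.07,0,.047,.06)
rect("knob",.45,.512,-.07,0,.047,.06)
```

```text
[ 0.5841 -0.0389  0.2389] cam in tool [[ 1.      0.0005 -0.0002  0.0005]
 [-0.0004  0.9618  0.2737 -0.0677]
 [ 0.0004 -0.2737  0.9618 -0.1353]
 [ 0.      0.      0.      1.    ]]
stop_block [150.6 265.2] 0.82 [ 0.5936 -0.0389  0.    ] [ 0.6086 -0.0387  0.0947]
bore_mouth [209.5 268.1] 0.57 [ 0.5397 -0.041   0.04  ] [ 0.548  -0.0408  0.0645]
pin_grip [152.6 266.9] 0.57 [ 0.6047 -0.0402  0.081 ] [ 0.607  -0.0401  0.0952]
knob_centre [249.2 263. ] 0.69 [ 0.4953 -0.0352  0.039 ] [ 0.5018 -0.0353  0.0528]
wood 10547 ((607.4465942382812, -40.382816314697266), (64.15581512451172, 140.8367462158203), 89.01449584960938) z [0.0633 0.0647 0.0659] [ 0.6138 -0.0405  0.0646]
pin 367 ((604.23681640625, -40.10213088989258), (16.370805740356445, 17.356645584106445), 89.85587310791016) z [0.0929 0.0946 0.0958] [ 0.6046 -0.0402  0.0945]
flange 188 ((610.1834716796875, -41.445308685302734), (60.8398323059082, 121.61481475830078), 86.78506469726562) z [0.0666 0.0681 0.0694] [ 0.6101 -0.0405  0.0679]
rod 203 ((525.583251953125, -38.670372009277344), (16.108186721801758, 14.965978622436523), 88.79898071289062) z [0.0474 0.0492 0.0506] [ 0.5256 -0.0388  0.0491]
knob 579 ((495.2138977050781, -37.731544494628906), (21.755765914916992, 33.47727966308594), 89.74710845947266) z [0.0476 0.0509 0.0532] [ 0.4955 -0.0384  0.0507]
```

View pics/w1.png

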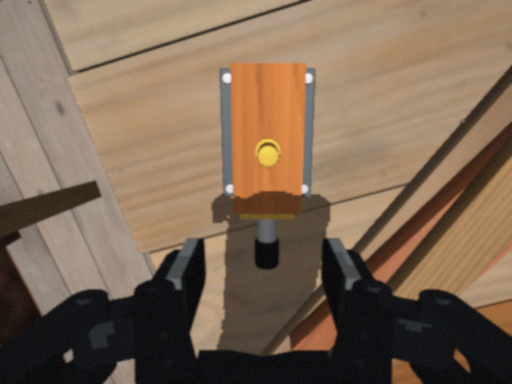

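Request:
play_rows:
  motion:
    - [0.02,-0.2,0.7,0,0,0,60]
    - [0,-0.2,0.7,0,0,0,60]
    - [0,0,0.7,0,0,0,60]
    - [0,0,0.7,0,0,0,60]
    - [0,0,0.2,0,0,0,50]

```text
clock: 4.22
eef_pos: [0.603, -0.0422, 0.088]
ee_rot: [-0.001, -0.699, 0.715, 0.001]
contact_force: [0.2, 0.4, 0.5]
gripper_width: 0.499
```

Request:
play_rows:
  motion:
    - [0,0,0.2,0,0,0,40]
    - [0,0,0,0,0,0,40]

```text
clock: 4.47
eef_pos: [0.604, -0.0417, 0.0797]
ee_rot: [0.0, -0.699, 0.715, -0.0]
contact_force: [-0.2, -0.6, 0.9]
gripper_width: 0.401
```

Run:
```python
from m import *
T=tool();s=ctrl.read_state(); print(T,s["contact_force"],s["gripper_width"])
c=cam("wrist"); cv2.imwrite("pics/w2.png",c["pixels"])
for d in ctrl.tip_of("wrist","pin_grip")[:2]: print(d,px(c,d["point"],.081))
```

```text
[[-0.0229 -0.9997  0.0004  0.604 ]
 [-0.9997  0.0229  0.0001 -0.0417]
 [-0.0001 -0.0004 -1.      0.0797]
 [ 0.      0.      0.      1.    ]] [-0.1741 -0.634   0.9276] 0.4006150878050247
{'point': [257.7, 261.4], 'confidence': 0.56} [ 0.6048 -0.0415  0.081 ]
```

View pics/w2.png

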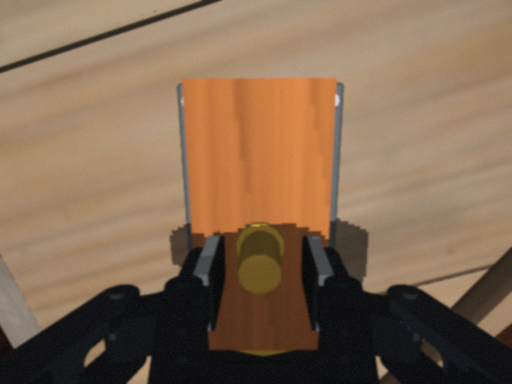

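The pin stands centred between the pads at (260,262). Closing now.

Request:
play_rows:
  motion:
    - [-0.01,0,0.03,0,0,0,0]
    - [0,0,0,0,0,0,0]
    - [0,0,0,0,0,0,0]
    - [0,0,0,0,0,0,0]
    - [0,0,0,0,0,0,0]
  force: 40

```text
clock: 5.2
eef_pos: [0.6043, -0.0411, 0.0787]
ee_rot: [0.0, -0.699, 0.715, -0.0]
contact_force: [-1.3, 0.3, 10.3]
gripper_width: 0.194
```

Request:
play_rows:
  motion:
    - [0,0,-0.2,0,0,0,0]
    - [0,0,-0.4,0,0,0,0]
    - [0,0,-0.6,0,0,0,0]
    - [0,0,-0.8,0,0,0,0]
    - [0,0,-0.6,0,0,0,0]

```text
clock: 5.82
eef_pos: [0.604, -0.041, 0.2101]
ee_rot: [0.0, -0.699, 0.715, -0.0]
contact_force: [-0.2, 0.2, -1.1]
gripper_width: 0.19
```

Run:
```python
from m import *
T=tool();s=ctrl.read_state(); print(s["eef_pos"],s["ee_rot"],s["contact_force"],s["gripper_width"])
c=cam("wrist"); cv2.imwrite("pics/w3.png",c["pixels"])
```

```text
[ 0.604  -0.041   0.2101] [ 0.0005 -0.699   0.7151 -0.0005] [-0.2306  0.2083 -1.1267] 0.19015008600932168
```

View pics/w3.png

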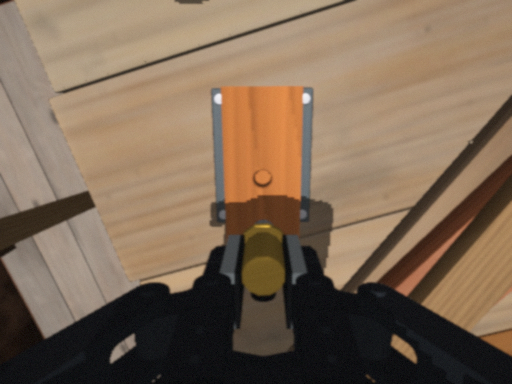

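The pin is held at (263,255), and the empty hole shows at (263,178). Carrying it to the tray.

Request:
play_rows:
  motion:
    - [0.82,0.4,0,0,0,0,0]
    - [0.82,0.4,0,0,0,0,0]
    - [0.82,0.4,0,0,0,0,0]
    - [0.82,0.4,0,0,0,0,0]
    - [0.82,0.4,0,0,0,0,0]

```text
clock: 6.5
eef_pos: [0.4985, -0.2449, 0.2083]
ee_rot: [0.0, -0.699, 0.715, -0.0]
contact_force: [-0.2, -0.8, -0.0]
gripper_width: 0.191
```

Request:
play_rows:
  motion:
    - [0.82,0.4,0,0,0,0,0]
    - [0.82,0.4,0,0,0,0,0]
    - [0.82,0.4,0,0,0,0,0]
    - [0.82,0.4,0,0,0,0,0]
    - [0,0,0,0,0,0,0]

```text
clock: 7.12
eef_pos: [0.4132, -0.4087, 0.2081]
ee_rot: [-0.001, -0.697, 0.717, -0.0]
contact_force: [0.1, 1.0, -1.3]
gripper_width: 0.191
```

Run:
```python
from m import *
s=ctrl.read_state(); print(s["eef_pos"],s["ee_rot"],s["contact_force"],s["gripper_width"])
c=cam("wrist"); cv2.imwrite("pics/w4.png",c["pixels"])
for d in ctrl.tip_of("wrist","pin_tray_in")[:2]: print(d,px(c,d["point"],.010))
```

```text
[ 0.4132 -0.4087  0.2081] [-0.0008 -0.6973  0.7168 -0.0002] [ 0.1457  0.9789 -1.2629] 0.19121829299821294
{'point': [164.9, 257.3], 'confidence': 0.7} [ 0.4142 -0.4039  0.01  ]
```

View pics/w4.png

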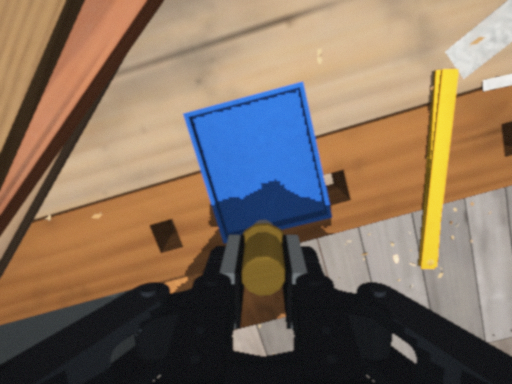

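The tray is at (257,160), and the calibrated target lies below the pin within 5 mm. Lowering and releasing.

Request:
play_rows:
  motion:
    - [-0.08,0,0.8,0,0,0,0]
    - [0,0,0.8,0,0,0,0]
    - [0,0,0.8,0,0,0,0]
    - [0,0,0.6,0,0,0,0]
    - [0,0,0.1,0,0,0,0]

```text
clock: 7.85
eef_pos: [0.4159, -0.4004, 0.0517]
ee_rot: [0.0, -0.7, 0.715, 0.001]
contact_force: [0.3, 0.2, -0.9]
gripper_width: 0.194
```

Request:
play_rows:
  motion:
    - [0,0,0.12,0,0,0,0]
    - [0,0,0,0,0,0,0]
    - [0,0,0,0,0,0,25]
    - [0,0,0,0,0,0,35]
    - [0,0,0,0,0,0,45]

```text
clock: 8.48
eef_pos: [0.4157, -0.4019, 0.047]
ee_rot: [0.0, -0.699, 0.715, -0.0]
contact_force: [-0.4, 0.3, -0.2]
gripper_width: 0.45
```

Request:
play_rows:
  motion:
    - [0,0,0,0,0,0,45]
    - [0,0,-0.5,0,0,0,45]
    - [0,0,-1,0,0,0,45]
    - [0,0,-1,0,0,0,60]
    - [0,0,-0.6,0,0,0,60]

```text
clock: 9.1
eef_pos: [0.4158, -0.4021, 0.2042]
ee_rot: [0.0, -0.699, 0.715, -0.001]
contact_force: [-0.3, 0.1, -0.5]
gripper_width: 0.596
```

Run:
```python
from m import *
s=ctrl.read_state(); print(s["eef_pos"],s["ee_rot"],s["contact_force"],s["gripper_width"])
c=cam("wrist"); cv2.imwrite("pics/w5.png",c["pixels"])
for t in("pin_grip","pin_tray_in"):
  for d in ctrl.tip_of("wrist",t)[:2]: print(t,d,px(c,d["point"],),px(c,d["point"],.046))
```

```text
[ 0.4158 -0.4021  0.2042] [ 0.0001 -0.699   0.7151 -0.001 ] [-0.2827  0.1214 -0.5006] 0.5961519381114146
pin_grip {'point': [173.4, 260.1], 'confidence': 0.92} [ 0.4208 -0.4005  0.0602] [ 0.4176 -0.4003  0.046 ]
pin_tray_in {'point': [169.3, 265.2], 'confidence': 0.7} [ 0.4237 -0.4047  0.0582] [ 0.4211 -0.4048  0.046 ]
```

View pics/w5.png

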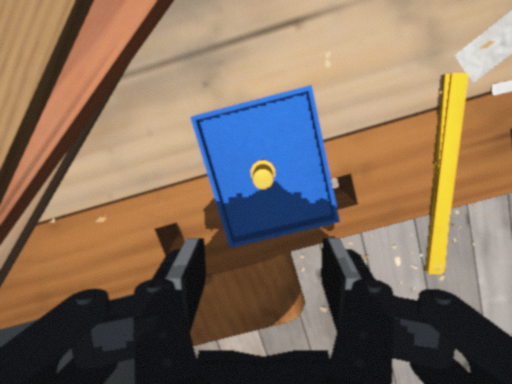

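The pin stands in the tray at (262,175). Moving to the knob.

Request:
play_rows:
  motion:
    - [-0.81,-0.15,0,0,0,0,60]
    - [-0.81,-0.15,0,0,0,0,60]
    - [-0.81,-0.15,0,0,0,0,60]
    - [-0.81,-0.15,0,0,0,0,60]
    - [-0.81,-0.15,0,0,0,0,60]

```text
clock: 9.88
eef_pos: [0.4575, -0.1988, 0.2009]
ee_rot: [-0.0, -0.699, 0.715, 0.001]
contact_force: [1.2, 0.4, 0.8]
gripper_width: 0.599
```

Request:
play_rows:
  motion:
    - [-0.81,-0.15,0,0,0,0,60]
    - [-0.81,-0.15,0,0,0,0,60]
    - [-0.81,-0.15,0,0,0,0,60]
    - [-0.81,-0.15,0,0,0,0,60]
    - [0,0,0,0,0,0,60]

```text
clock: 10.5
eef_pos: [0.4914, -0.0361, 0.2008]
ee_rot: [-0.0, -0.701, 0.714, 0.001]
contact_force: [-0.2, -1.2, 0.0]
gripper_width: 0.602
```

Run:
```python
from m import *
s=ctrl.read_state(); T=tool(); print(T,s["contact_force"],s["gripper_width"])
c=cam("wrist"); W=cloud(c); cv2.imwrite("pics/w6.png",c["pixels"])
for t in("knob_centre","bore_mouth"):
  for d in ctrl.tip_of("wrist",t)[:2]: print(t,d,px(c,d["point"],.04))
def rect(n,x0,x1,y0,y1,z0,z1):
    m=(W[...,0]>x0)&(W[...,0]<x1)&(W[...,1]>y0)&(W[...,1]<y1)&(W[...,2]>z0)&(W[...,2]<z1); P=W[m]
    if len(P)>5: print(n,len(P),cv2.minAreaRect((P[:,:2]*1000).astype(np.float32)),P.mean(0),P.max(0),P.min(0))
rect("rod",.515,.534,-.07,0,.045,.06)
rect("knob",.46,.512,-.07,0,.045,.06)
rect("wood",.53,.75,-.1,.03,.060,.067)
```

```text
[[-0.0184 -0.9998 -0.0015  0.4914]
 [-0.9998  0.0184  0.001  -0.0361]
 [-0.001   0.0015 -1.      0.2008]
 [ 0.      0.      0.      1.    ]] [-0.1722 -1.2308  0.0154] 0.6020666379439217
knob_centre {'point': [170.7, 265.9], 'confidence': 0.92} [ 0.4944 -0.039   0.04  ]
bore_mouth {'point': [121.3, 265.3], 'confidence': 0.72} [ 0.5368 -0.0392  0.04  ]
rod 467 ((524.4705200195312, -38.80187225341797), (18.217687606811523, 18.83496856689453), 89.95927429199219) [ 0.5247 -0.0387  0.0484] [ 0.5339 -0.0297  0.0518] [ 0.515  -0.0479  0.045 ]
knob 1011 ((495.2296142578125, -38.18933868408203), (24.048948287963867, 33.50341033935547), 89.74394226074219) [ 0.4955 -0.0384  0.0501] [ 0.512  -0.0262  0.0539] [ 0.4785 -0.0503  0.045 ]
wood 10131 ((579.9044799804688, -39.95292663574219), (64.29681396484375, 85.73738861083984), 88.96405792236328) [ 0.5822 -0.04    0.0645] [ 0.6232 -0.0076  0.0669] [ 0.5367 -0.0728  0.0602]
```

View pics/w6.png

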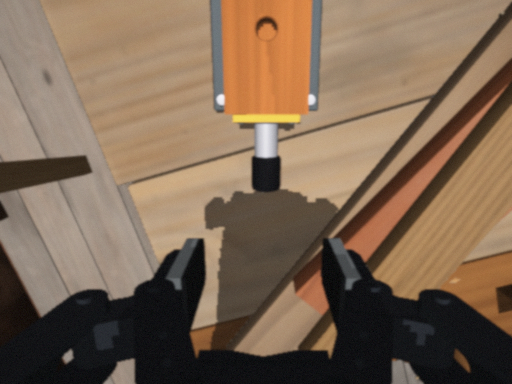

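Request:
play_rows:
  motion:
    - [0,-0.05,0.8,0,0,0,60]
    - [0,0,0.8,0,0,0,60]
    - [0,0,0.8,0,0,0,60]
    - [0,0,0.6,0,0,0,60]
    - [0,0,0,0,0,0,60]

```text
clock: 11.28
eef_pos: [0.4928, -0.0401, 0.0504]
ee_rot: [-0.001, -0.698, 0.716, 0.001]
contact_force: [0.7, -1.1, 0.7]
gripper_width: 0.597
```

Request:
play_rows:
  motion:
    - [0,0,0.2,0,0,0,55]
    - [0,0,0,0,0,0,50]

```text
clock: 11.52
eef_pos: [0.494, -0.0392, 0.0421]
ee_rot: [0.0, -0.699, 0.715, -0.0]
contact_force: [0.6, 0.9, 0.8]
gripper_width: 0.5
```

Run:
```python
from m import *
s=ctrl.read_state(); T=tool(); print(T,s["contact_force"],s["gripper_width"])
c=cam("wrist"); cv2.imwrite("pics/w7.png",c["pixels"])
```

```text
[[-0.023  -0.9997  0.0004  0.494 ]
 [-0.9997  0.023   0.     -0.0392]
 [-0.     -0.0004 -1.      0.0421]
 [ 0.      0.      0.      1.    ]] [0.6247 0.8982 0.8062] 0.5001630731912697
```

View pics/w7.png

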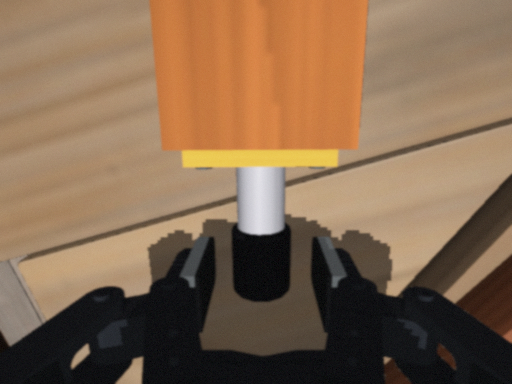

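The knob at (262,265) is centred between the pads. Lowering 14 mm and gripping.

Request:
play_rows:
  motion:
    - [0,0,0.28,0,0,0,50]
    - [0,0,0,0,0,0,45]
    - [0,0,0,0,0,0,0]
    - [0,0,0,0,0,0,0]
    - [0,0,0,0,0,0,0]
  force: 80

```text
clock: 12.2
eef_pos: [0.4939, -0.039, 0.0279]
ee_rot: [0.0, -0.699, 0.715, 0.0]
contact_force: [-1.1, 0.7, 0.6]
gripper_width: 0.279
```

Request:
play_rows:
  motion:
    - [0,0,0,0,0,0,0]
    - [0,0,0,0,0,0,0]
    - [0,0,0,0,0,0,0]

```text
clock: 12.58
eef_pos: [0.4938, -0.039, 0.0278]
ee_rot: [-0.0, -0.699, 0.715, 0.0]
contact_force: [-2.2, 0.0, 0.9]
gripper_width: 0.279
```

Request:
play_rows:
  motion:
    - [0,0.08,0,0,0,0,0]
    - [0,0.1,0,0,0,0,0]
    - [0,0.1,0,0,0,0,0]
    - [0,0.1,0,0,0,0,0]
    - [0,0.1,0,0,0,0,0]

```text
clock: 13.2
eef_pos: [0.4698, -0.0385, 0.0279]
ee_rot: [0.0, -0.699, 0.715, -0.0]
contact_force: [4.8, -0.3, -0.1]
gripper_width: 0.279
```

Request:
play_rows:
  motion:
    - [0,0.08,0,0,0,0,0]
    - [0,0.06,0,0,0,0,0]
    - [0,0.06,0,0,0,0,0]
    - [0,0,0,0,0,0,0]
    - [0,0,0,0,0,0,0]

```text
clock: 13.82
eef_pos: [0.4602, -0.0383, 0.0279]
ee_rot: [0.0, -0.699, 0.715, -0.0]
contact_force: [5.7, -1.0, -0.5]
gripper_width: 0.28
```

Run:
```python
from m import *
s=ctrl.read_state(); T=tool(); print(T[:3,3],s["clock"],s["contact_force"],s["gripper_width"])
c=cam("wrist"); cv2.imwrite("pics/w8.png",c["pixels"])
col=c["pixels"][:,:,:]; 
for k in(255,262,268): print(k,[tuple(col[r,k]) for r in range(120,260,6)])
cv2.imwrite("pics/w8c.png",cv2.resize(c["pixels"][60:300,130:390],(780,720)[:2] if 0 else (650,600)))
```

```text
[ 0.4602 -0.0383  0.0279] 13.825 [ 5.7384 -1.0101 -0.5016] 0.2797340782078632
255 [(np.uint8(228), np.uint8(222), np.uint8(224)), (np.uint8(227), np.uint8(222), np.uint8(223)), (np.uint8(227), np.uint8(221), np.uint8(221)), (np.uint8(226), np.uint8(219), np.uint8(222)), (np.uint8(226), np.uint8(220), np.uint8(220)), (np.uint8(225), np.uint8(220), np.uint8(222)), (np.uint8(224), np.uint8(217), np.uint8(218)), (np.uint8(225), np.uint8(220), np.uint8(220)), (np.uint8(224), np.uint8(218), np.uint8(220)), (np.uint8(224), np.uint8(215), np.uint8(217)), (np.uint8(223), np.uint8(217), np.uint8(218)), (np.uint8(223), np.uint8(218), np.uint8(219)), (np.uint8(225), np.uint8(217), np.uint8(219)), (np.uint8(224), np.uint8(217), np.uint8(218)), (np.uint8(223), np.uint8(217), np.uint8(218)), (np.uint8(222), np.uint8(216), np.uint8(217)), (np.uint8(221), np.uint8(216), np.uint8(216)), (np.uint8(222), np.uint8(215), np.uint8(216)), (np.uint8(222), np.uint8(216), np.uint8(217)), (np.uint8(221), np.uint8(215), np.uint8(216)), (np.uint8(222), np.uint8(216), np.uint8(217)), (np.uint8(106), np.uint8(102),
[... 1656 characters left out ...]
, (np.uint8(220), np.uint8(214), np.uint8(216)), (np.uint8(222), np.uint8(216), np.uint8(216)), (np.uint8(218), np.uint8(210), np.uint8(212)), (np.uint8(222), np.uint8(215), np.uint8(215)), (np.uint8(221), np.uint8(213), np.uint8(215)), (np.uint8(221), np.uint8(214), np.uint8(216)), (np.uint8(221), np.uint8(213), np.uint8(213)), (np.uint8(220), np.uint8(214), np.uint8(214)), (np.uint8(220), np.uint8(213), np.uint8(214)), (np.uint8(219), np.uint8(212), np.uint8(211)), (np.uint8(220), np.uint8(213), np.uint8(214)), (np.uint8(216), np.uint8(211), np.uint8(211)), (np.uint8(105), np.uint8(103), np.uint8(103)), (np.uint8(14), np.uint8(15), np.uint8(14)), (np.uint8(13), np.uint8(11), np.uint8(10))]
```

View pics/w8c.png

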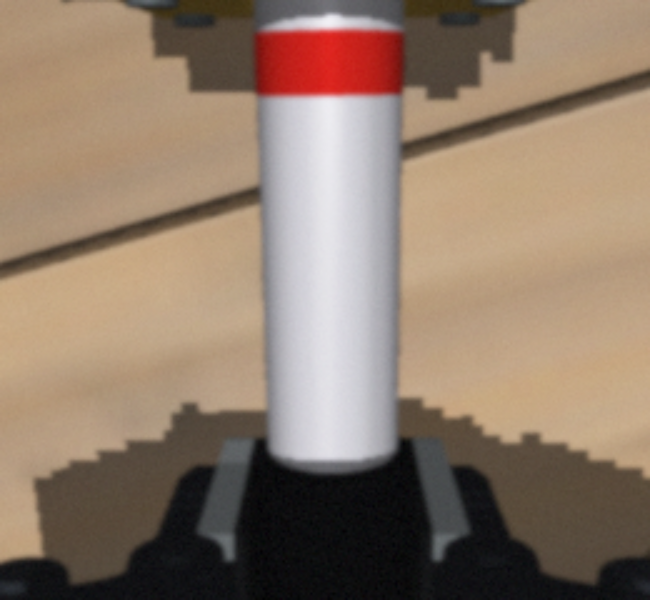

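The red band shows fully at crop rows 30–95, with bare rod and then shadow behind it. I cropped too tightly there, so I'll look at the plate edge and re-check the tray and bystanders.

Run:
```python
from m import *
c=cam("wrist"); a=cv2.resize(c["pixels"][0:110,190:330],(700,550),interpolation=cv2.INTER_CUBIC)
cv2.imwrite("pics/w9.png",a)
p=c["pixels"][:,262].astype(int)
print([(r,*p[r]) for r in range(30,86,3)])
t=cam("top"); 
for n,z in dict(pin_grip=.046,spool=0,nail_tin=0,pin_tray_in=.01,knob_centre=.039).items():
    for d in ctrl.tip_of("top",n)[:1]: print(n,np.round(d["point"]),round(d["confidence"],2),px(t,d["point"],z))
s=ctrl.read_state(); print(s["eef_pos"],s["clock"],s["contact_force"])
```

```text
[(30, np.int64(64), np.int64(160), np.int64(202)), (33, np.int64(86), np.int64(212), np.int64(241)), (36, np.int64(89), np.int64(212), np.int64(241)), (39, np.int64(94), np.int64(217), np.int64(244)), (42, np.int64(88), np.int64(215), np.int64(243)), (45, np.int64(90), np.int64(215), np.int64(243)), (48, np.int64(89), np.int64(214), np.int64(243)), (51, np.int64(90), np.int64(218), np.int64(244)), (54, np.int64(59), np.int64(154), np.int64(189)), (57, np.int64(57), np.int64(70), np.int64(74)), (60, np.int64(115), np.int64(109), np.int64(109)), (63, np.int64(117), np.int64(112), np.int64(113)), (66, np.int64(217), np.int64(210), np.int64(210)), (69, np.int64(242), np.int64(238), np.int64(240)), (72, np.int64(101), np.int64(100), np.int64(228)), (75, np.int64(31), np.int64(35), np.int64(222)), (78, np.int64(34), np.int64(41), np.int64(223)), (81, np.int64(25), np.int64(31), np.int64(219)), (84, np.int64(31), np.int64(36), np.int64(221))]
pin_grip [251. 312.] 0.4 [ 0.4229 -0.4045  0.046 ]
spool [194. 326.] 0.61 [ 0.5943 -0.4621  0.    ]
nail_tin [134. 169.] 0.89 [0.7972 0.0181 0.    ]
pin_tray_in [252. 310.] 0.59 [ 0.4225 -0.4019  0.01  ]
[ 0.4602 -0.0383  0.0279] 14.225 [ 7.0674 -0.6603 -0.5895]
```

View pics/w9.png

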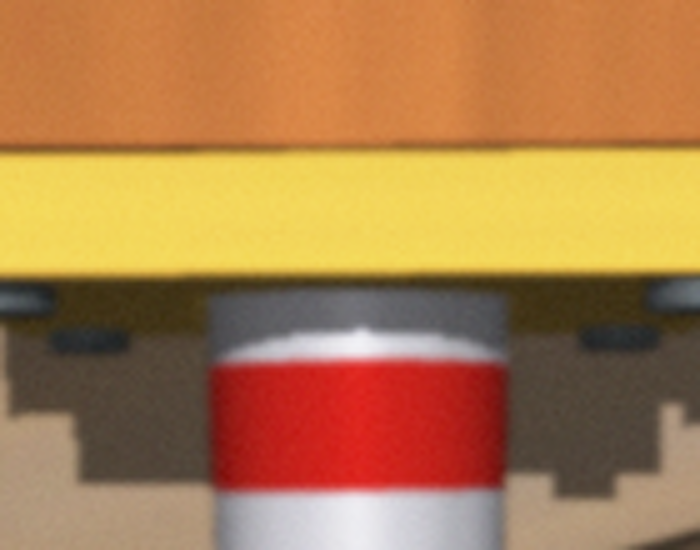

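About 4.3 mm of bare rod (rows 290–360) shows between the red band (rows 360–490, 8 mm) and the plate, and no black is visible. That is midway, so I'm handing in.

```bash
python3 -c "
from cell import ctrl
s=ctrl.read_state();print(s['eef_pos'],s['gripper_width']);print(ctrl.job_done())"
```

```text
[ 0.46020505 -0.03828883  0.02788474] 0.2811475625712033
the job is handed in; nothing more can be done
None
```

The lock pin is out of the block and in the blue tray, and the rod is drawn about 34 mm and still held in the grip at 80 N. I handed the job in at about 14 s of the 51 s limit.

- **Pin:** the wrist camera showed it standing in the tray after I let go. The later top-view detection also put it there, but with low confidence (0.40).
- **Rod:** the tool moved 33.6 mm. The last close-up shows the whole red band out of the plate with about 4.3 mm of bare rod behind it, and no black band. The spring was pulling with about 6–7 N and the arm was holding steady.
- **Bystanders:** I saw no contact with either. The last top view put the spool within about 4 mm of its first top-view position. The tin's last position differed from its first by about 15 mm; the two came from different cameras, so I took it as detection error and did not check it further.

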